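Weigh the counterweight on the sprung hook scale

TASK

Weigh the loose counterweight: hang it by its eye on the hook of the spring scale, easing its load onto the spring slowly so that the carriage neither drops nor jumps when you let go, and leave it hanging free until it has settled. Then take hold of it again, ease it off the hook just as slowly, and set it down gently, upright, in the middle of the round green pad. Never jerk the scale or pull it down to its end stop, and leave the other things on the bench where they are.

Things in the scene. Friction and masses are not known exactly. Their poses are not given: they have to be found in the camera images.
- weight_tab (a point): Counterweight, loose, upright, 134 mm high, mass unknown, below 1 kg: dark steel cylinder 56 mm across, 36 mm high, on it a yellow lug with an eye, on that a yellow upright grip tab. Point: middle of the tab, 114 mm above the underside; the tab is 10 mm thick along y, 24 mm wide along x, 92 to 134 mm above the underside. Axes: z up, x along the eye's hole (both x directions alike).
- weight_eye (a point): Point in the weight's eye where the hook's wire centre lies when it hangs, 80 mm above the underside. The eye is a hole through the lug along the weight's x, 30 mm wide (y); its floor is 44 mm and the peak of its slightly gabled (15 degree) roof 83 mm above the underside; the lug is 12 mm thick along x and 42 mm wide along y. Axes as the weight.
- weight_foot (a point): Centre of the weight's flat underside.
- scale: Spring scale, fixed: blue base 130 x 80 x 12 mm, aluminium column 284 mm high with a white graduated face, on it a black carriage that slides up and down, from which a hook of 6 mm steel wire reaches forward (scale's -x). Origin: on the bench under the column; base from 85 mm before to 45 mm behind it. The hook's saddle is 100 mm before it, 215 mm high when empty. x from hook to column, z up.
- hook_saddle (a point): Wire centre, middle of the hook's saddle; moves with the carriage; axes as the scale. The wire is level along x 13 mm either side, then rises at 45 degrees: forward to the free tip (top 16 mm above, end 30 mm before this point), backward to the arm 12 mm higher. Carriage front is 77 mm behind. Thread the eye over the tip along +x with the wire about 55 mm above the weight's underside, then lower.
- hook (a joint): Carriage pulled down (m): 0 empty, end stop at 0.125. Spring about 90 N/m, lightly damped: a load let go before the spring fully carries it, or pushed below that, makes it bounce. The heaviest weight settles at about 0.10. The scale is harmed if the carriage runs up or down faster than 0.07 m/s, is pulled beyond 0.113, or pushed with more than 20 N.
- pad: Round green pad, fixed on the bench, 100 mm across, 5 mm thick, with a black disc of 64 mm across in the middle. Origin: centre of its underside.
- pad_top (a point): Centre of the pad's top face, where the weight's underside shall stand.
- bush_flanged: Bystander: flanged steel bush, 30 mm across, 28 mm high. Origin: centre of its underside.
- ring_steel: Bystander: steel ring, 36 mm across, 12 mm high. Origin: centre of its underside.
- plug_gauge: Bystander: plug gauge lying on the bench, 122 mm long, 15 mm high. Origin: centre of its underside.
- tweezers: Bystander: tweezers lying on the bench, 120 mm long, 16 mm high. Origin: centre of its underside.
- oil_bottle: Bystander: small oil bottle with a red spout, 41 mm across, 128 mm high. Origin: centre of its underside.
Mind the look-alikes: they are no part of the job. What is shaped like the part that bears weight_tab but purple is not meant.

How it is judged:
By the outcome, as a careful person would: the job done as asked, in the order asked, and still so for the second after the job is handed in, with the robot touching nothing.
It also fails if it takes over 72 s, if anything falls off the work surface, if the arm or the gripper's body presses on something with over 40 N, if the wrist force passes 120 N, or if a joint passes its speed limit or range.

ROBOT

A 7-joint arm with a two-finger parallel gripper is mounted at the origin on a cart in front of the work surface, level with it; the furniture and walls round the work are solid. World frame = base frame: x ahead of the robot, y to its left, z up, the work surface at z = 0. Lengths are in m, angles in rad, forces in N, time in s.
With the tool pointing down it reaches from about 0.4 to 0.85 m from the base axis. Payload 10.4 kg.
Tool frame: the origin (TCP) lies at the very end of the fingers, on their centre line; the grasp point (between the pads) lies 19 mm behind it (r.pinch_z is the distance from the TCP to the grasp point, in m); z points along the fingers, y is the line along which they close (so a half turn about z gives the same grasp; the last joint's range is limited). The gripper opens to 87 mm and grips with 3 to 60 N. Pads are 19 mm wide; open, the fingers measure 117 mm over their backs; the gripper's body (75 mm by 190 mm) begins 51 mm behind the grasp point.
Start: joints at [1.294, 0.332, -0.065, 1.46, 0.022, 1.35, -0.088], TCP at [0.157, -0.605, 0.223] pointing down, gripper open.
Joint ranges: [-2.6, 2.6], [-0.5, 2.12], [-1.47, 1.34], [0.16, 2.42], [-1.27, 4.41], [0.06, 2.06], [-2.6, 2.6]. Speed limits (rad/s): [2.22, 2.22, 2.79, 2.79, 3.14, 3.14, 3.14].

INTERFACE

Orientations are given as a unit quaternion [x, y, z, w].
In Python, from bench import sensors, vision, r gives the robot as it stands.
- The arm moves only by the shell command python3 -m crank 'ROWS' [OPENING] [FORCE]. ROWS is JSON, a list of rows, each a list of 2 entries, a list of its own where there are three numbers: the shift along the tool's x, y, z normalised to -1 to 1, where 1 is 3 cm, then the turn about the tool's z normalised to -1 to 1, where 1 is 8 degrees. A call has 1 to 12 rows; each row shifts and turns the commanded pose from where the row before left it, along the tool's axes as they then stand; what a row does not reach is not made up. A row lasts 1/8 s, in which the tool goes at most 62.5 mm and 10.7 degrees, less where a joint would pass 70% of its speed; a pose out of reach is approached as far as the arm can. A call with a number of a shift or a turn outside -1 to 1 is refused whole. A call with a gripper value outside its range is refused whole. OPENING is the opening, from 0 (shut) to 1 (fully open), set as the call begins (- or left out, the last holds). The fingers move at their own pace and stop on an object; FORCE is the grip in N (left out, the last holds). Time passes only in rows, so rows that do not move let the fingers close. It gives the time, the measured TCP pose, the force, the opening and the grip force at its end, in the units of the state.
- sensors.read_state(): the state, without advancing time (a new reading comes with each control period).
- vision.camera(name): name is "scene" or "top" or "wrist"; returns the picture (420x560x3 uint8, red, green, blue); there is no depth.
- vision.camera_model(name): a dict with "vertical_fov" (degrees; the focal length in pixels is half the picture's height over the tangent of half this angle, whatever the lens; pixels are square), "cx", "cy" (the principal point, pixels), "camera_from_world" (4x4, takes a point from world to camera coordinates); the wrist camera has in their place "hand_eye" (4x4, takes a point from camera to tool coordinates, whose origin is the TCP and whose axes are the flange's). Camera axes: x right, y down, z forward; pixel columns grow to the right and rows downward; lengths in m; the calibration is good to about 2 mm. The wrist camera is an equidistant fisheye: a pixel r from the principal point sees the ray r / f radians off the axis. A picture is of the moment at which its call begins: read the wrist's pose just before it. camera_model takes no time and is no camera call.
- r.close_job(): hands the job in; it is judged then, once.
The state is a dict: "time": time; "joint_positions": joint angles; "joint_vel": joint speeds; "joint_torque": joint torques, N m; "ee_pos": TCP position; "eef_rot": TCP orientation; "ft_force": force on the tool from outside, world axes, zero at the start; "torque": the same for the moment, N m; "width": finger opening in m; "grip_force": force on a finger pad.
Only numpy, scipy, OpenCV 4.12 (cv2) and the standard library are available. Lean on these libraries where they do the work, as an engineer would, in place of code of your own. Each camera call takes 0.05 s, during which the arm holds its last target. There are 200 camera calls.

## Working session

There is one attempt and no reset: what is moved stays moved. The work goes in short steps, Python scripts to look and compute and a shell command to move; the robot and the scene stay as the last step left them, time stands still between calls to the robot, and variables do not carry over. Pictures are saved under pics/ and viewed, at most 13 in all, crops included, and the job is handed in when it is done.

```bash
mkdir -p pics; python3 - <<'E'
from bench import sensors, vision, r
import cv2,numpy as np
s=sensors.read_state();print({k:np.round(v,3).tolist() for k,v in s.items()}, r.pinch_z)
for n in("scene","top"):
    cv2.imwrite(f"pics/{n}0.png",vision.camera(n)[...,::-1]); m=vision.camera_model(n);print(n,m)
print(vision.camera_model("wrist"))
E
```

```text
{'time': 0.0, 'joint_positions': [1.294, 0.333, -0.065, 1.461, 0.022, 1.35, -0.089], 'joint_vel': [0.001, -0.001, 0.001, 0.0, -0.001, 0.001, 0.001], 'joint_torque': [-0.001, -62.326, 0.024, -38.99, -0.061, 0.04, 0.0], 'ee_pos': [0.157, -0.605, 0.222], 'eef_rot': [0.992, 0.127, -0.0, -0.001], 'ft_force': [0.071, 0.256, 0.619], 'torque': [-0.011, -0.04, -0.01], 'grip_force': 0.0, 'width': 0.087} 0.0187
scene {'vertical_fov': 53.934920921733124, 'cx': 278.69190860733363, 'cy': 209.15867043410924, 'camera_from_world': array([[-0.81929137, -0.57330036, -0.00939922,  0.46237819],
       [-0.43367357,  0.63031074, -0.64392205,  0.38484881],
       [ 0.37508518, -0.52348358, -0.76503336,  0.87401178],
       [ 0.        ,  0.        ,  0.        ,  1.        ]])}
top {'vertical_fov': 45.134330216277014, 'cx': 269.11419799483184, 'cy': 220.6438651511691, 'camera_from_world': array([[-0.02294925, -0.99950229, -0.02164493, -0.01246958],
       [-0.98310379,  0.02649504, -0.18112135,  0.58598163],
       [ 0.18160469,  0.01712261, -0.98322253,  1.2354628 ],
       [ 0.        ,  0.        ,  0.        ,  1.        ]])}
{'vertical_fov': 65.70646984690485, 'cx': 281.05441696691827, 'cy': 204.39384718652263, 'hand_eye': array([[-1.48586500e-04, -9.61411554e-01, -2.75114160e-01,
         7.52189325e-02],
       [ 9.99999880e-01, -2.71089561e-04,  4.07256949e-04,
        -7.73381800e-04],
       [-4.66122113e-04, -2.75114067e-01,  9.61411480e-01,
        -1.62638401e-01],
       [ 0.00000000e+00,  0.00000000e+00,  0.00000000e+00,
         1.00000000e+00]])}
```

View pics/scene0.png

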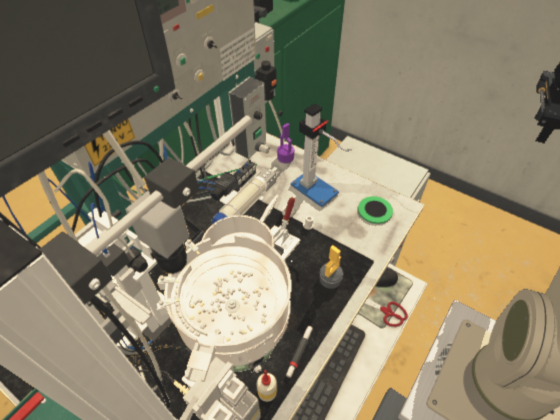

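View pics/top0.png

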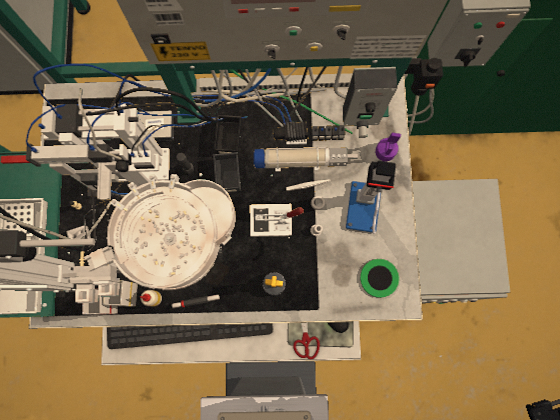

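The top view shows the weight at (274,284), the pad at (379,279), the scale base at (362,207) and the purple decoy at (389,147). I'll zoom in on these.

```bash
python3 - <<'E'
import cv2
t=cv2.imread("pics/top0.png")[130:310,250:430];cv2.imwrite("pics/tc.png",cv2.resize(t,None,fx=3.3,fy=3.3,interpolation=cv2.INTER_CUBIC))
t=cv2.imread("pics/scene0.png")[95:295,260:410];cv2.imwrite("pics/sc.png",cv2.resize(t,None,fx=3,fy=3,interpolation=cv2.INTER_CUBIC))
E
```

```text
(no output)
```

View pics/tc.png

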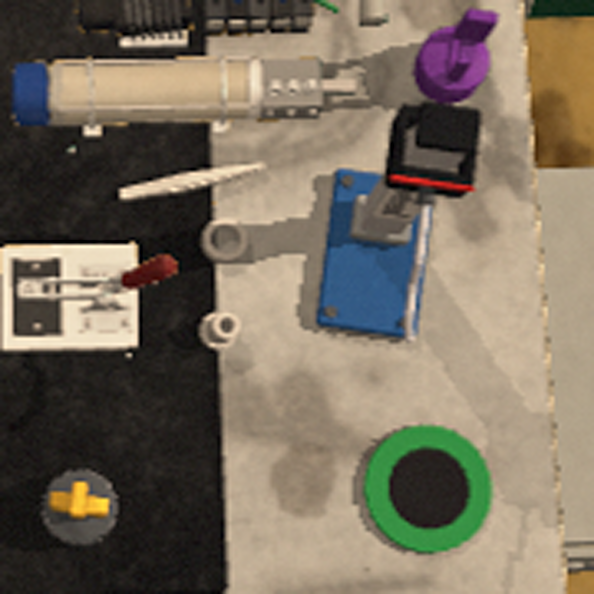

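View pics/sc.png

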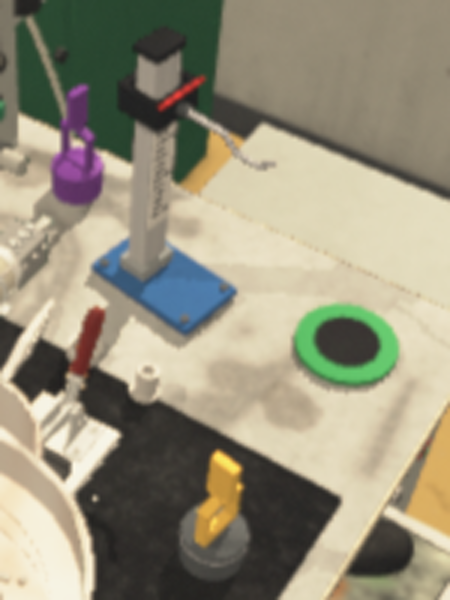

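```bash
cat > h.py <<'E'
import numpy as np
from bench import sensors, vision, r
from scipy.spatial.transform import Rotation as R
def ray(n,u,v,st=None):
    m=vision.camera_model(n); f=210/np.tan(np.radians(m["vertical_fov"]/2)); x=np.array([u-m["cx"],v-m["cy"]])/f
    if n=="wrist":
        rr=np.linalg.norm(x); d=np.r_[x/rr*np.sin(rr),np.cos(rr)]
        T=np.eye(4);T[:3,:3]=R.from_quat(st["eef_rot"]).as_matrix();T[:3,3]=st["ee_pos"];T=T@m["hand_eye"]
    else: d=np.r_[x,1];T=np.linalg.inv(m["camera_from_world"])
    return T[:3,3],T[:3,:3]@d
def onz(n,u,v,z,st=None):
    o,d=ray(n,u,v,st);return o+d*(z-o[2])/d[2]
def tri(*rays):
    A=0;b=0
    for o,d in rays:
        d=d/np.linalg.norm(d);P=np.eye(3)-np.outer(d,d);A=A+P;b=b+P@o
    return np.linalg.solve(A,b)
def proj(p,st):
    m=vision.camera_model("wrist"); f=210/np.tan(np.radians(m["vertical_fov"]/2))
    T=np.eye(4);T[:3,:3]=R.from_quat(st["eef_rot"]).as_matrix();T[:3,3]=st["ee_pos"];T=np.linalg.inv(T@m["hand_eye"])
    c=T[:3,:3]@p+T[:3,3];h=np.hypot(c[0],c[1]);t=np.arctan2(h,c[2]);return np.array([m["cx"],m["cy"]])+f*t*c[:2]/h
E
python3 - <<'E'
from h import *
T=lambda x,y:(250+x/3.3,130+y/3.3)
S=lambda x,y:(260+x/3,95+y/3)
np.set_printoptions(precision=4,suppress=True)
for n,p in dict(TL=(340,168),BL=(318,330),BR=(410,340)).items(): print("base",n,onz("top",*T(*p),.012))
for n,p in dict(TL=(93,268),BL=(185,330),BR=(236,293)).items(): print("sbase",n,onz("scene",*S(*p),.012))
print("tip",tri(ray("top",*T(410,338)),ray("scene",*S(272,165))))
print("pad",onz("top",*T(428,489),.005),onz("scene",*S(346,343),.005))
print("cyl",onz("top",*T(80,507),.036)); print("tab top",onz("top",*T(80,486),.134),onz("scene",*S(227,458),.134))
print("lug ends",onz("top",*T(50,497),.092),onz("top",*T(110,507),.092))
E
```

```text
base TL [ 0.6947 -0.2522  0.012 ]
base BL [ 0.5628 -0.2279  0.012 ]
base BR [ 0.5529 -0.3     0.012 ]
sbase TL [ 0.6891 -0.2435  0.012 ]
sbase BL [ 0.5699 -0.2254  0.012 ]
sbase BR [ 0.5533 -0.2954  0.012 ]
tip [ 0.5224 -0.2596  0.2221]
pad [ 0.4357 -0.3082  0.005 ] [ 0.4363 -0.3045  0.005 ]
cyl [ 0.4265 -0.036   0.036 ]
tab top [ 0.4356 -0.0374  0.134 ] [ 0.4288 -0.0377  0.134 ]
lug ends [ 0.4311 -0.0148  0.092 ] [ 0.4227 -0.0585  0.092 ]
```

The base fixes the scale yaw at about -10°, with the saddle near (0.545, -0.260). The weight is at about (0.43, -0.037) with similar yaw, and the pad at (0.436, -0.306). I'll move above the weight, then turn the tool so that the camera faces away from the column.

```bash
python3 -m crank '[[[0.76,-0.89,-0.1],0],[[0.76,-0.89,-0.1],0],[[0.76,-0.89,-0.1],0],[[0.76,-0.89,-0.1],0],[[0.76,-0.89,-0.1],0],[[0.76,-0.89,-0.1],0],[[0.76,-0.89,-0.1],0],[[0.76,-0.89,-0.1],0],[[0.76,-0.89,-0.1],0],[[0.76,-0.89,-0.1],0],[[0.76,-0.89,-0.1],0],[[0.76,-0.89,-0.1],0]]' 1 30
python3 -m crank '[[[0.76,-0.89,-0.1],0],[[0.76,-0.89,-0.1],0],[[0.76,-0.89,-0.1],0],[[0.76,-0.89,-0.1],0],[[0.76,-0.89,-0.1],0],[[0.76,-0.89,-0.1],0],[[0,0,0],-1],[[0,0,0],-1],[[0,0,0],-1],[[0,0,0],-1],[[0,0,0],-1],[[0,0,0],-1]]'
python3 -m crank '[[[0,0,0],-1],[[0,0,0],-1],[[0,0,0],-1],[[0,0,0],-1],[[0,0,0],-1],[[0,0,0],-1],[[0,0,0],-1],[[0,0,0],-1],[[0,0,0],-1],[[0,0,0],-1],[[0,0,0],-1],[[0,0,0],-1]]'
python3 -m crank '[[[0,0,0],-1],[[0,0,0],-0.3],[[0,0,0],0],[[0,0,0],0]]'
python3 - <<'E'
from h import *
import cv2,json
s=sensors.read_state();json.dump({k:np.array(v).tolist() for k,v in s.items()},open("s1.json","w"))
cv2.imwrite("pics/w1.png",vision.camera("wrist")[...,::-1])
print(R.from_quat(s["eef_rot"]).as_matrix()[:,0], s["joint_positions"])
print(proj(np.array([.428,-.037,.134]),s),proj(np.array([.428,-.037,.036]),s))
E
```

```text
time: 1.6
ee_pos: [0.3415, -0.225, 0.2584]
eef_rot: [0.992, 0.127, -0.0, 0.0]
ft_force: [0.4, 0.8, 0.4]
width: 0.0873
grip_force: 0.0
time: 3.1
ee_pos: [0.4333, -0.0367, 0.2763]
eef_rot: [0.854, 0.521, -0.0, -0.0]
ft_force: [0.0, -0.2, 0.1]
width: 0.0869
grip_force: 0.0
time: 4.6
ee_pos: [0.4333, -0.0367, 0.2763]
eef_rot: [0.184, 0.983, -0.0, -0.0]
ft_force: [-0.1, -0.4, 0.0]
width: 0.087
grip_force: 0.0
time: 5.1
ee_pos: [0.4334, -0.0367, 0.2764]
eef_rot: [0.097, 0.995, -0.0, -0.0]
ft_force: [0.5, -0.2, -0.3]
width: 0.087
grip_force: 0.0
[-9.81224357e-01  1.92869713e-01  1.89750639e-04] [ 0.60466909 -0.09967329 -0.57352757  1.81375855 -0.05461485  1.4120809
  1.41876881]
[279.23003271 187.77786747] [279.74380397 170.38025312]
```

View pics/w1.png

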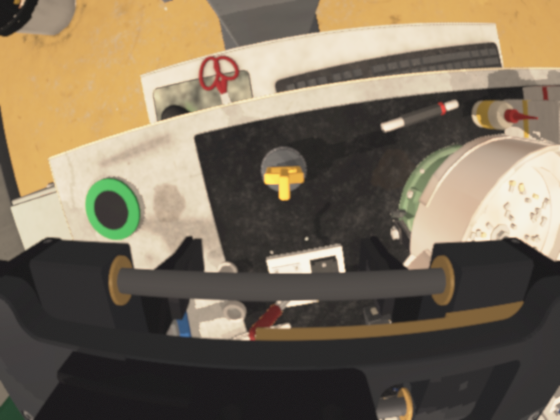

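The tab is in the wrist view at about (284,188), the lug spans (263,173) to (305,171), and the pad centre is at (113,208).

```bash
python3 - <<'E'
from h import *
import json,cv2
s={k:np.array(v) for k,v in json.load(open("s1.json")).items()}
np.set_printoptions(precision=4,suppress=True)
im=cv2.imread("pics/w1.png");h=cv2.cvtColor(im,cv2.COLOR_BGR2HSV)
y=((h[...,0]>18)&(h[...,0]<32)&(h[...,1]>120)&(h[...,2]>90));y[:140]=0;y[215:]=0;y[:,:250]=0;y[:,320:]=0
for v in range(160,205,2):
    u=np.where(y[v])[0]
    if len(u): print(v,u.min(),u.max(),end=' | ')
print()
g=((h[...,0]>50)&(h[...,0]<75)&(h[...,1]>150)&(h[...,2]>90));g[:,160:]=0;g[:170]=0;g[245:]=0
c=cv2.findContours(g.astype(np.uint8),cv2.RETR_EXTERNAL,2)[0];c=max(c,key=cv2.contourArea);e=cv2.fitEllipse(c);print(e)
print("pad",onz("wrist",*e[0],.005,s))
print("cyl",onz("wrist",283,166,.036,s),"tab",onz("wrist",284.5,192,.134,s))
# predicted outlines
a=np.radians(-11);ex=np.array([np.cos(a),np.sin(a),0]);ey=np.array([-ex[1],ex[0],0]);c=np.array([.428,-.037,0])
for sx in(-1,1):
  for sy in(-1,1): print("tab",sx,sy,proj(c+ex*sx*.012+ey*sy*.005+[0,0,.134],s),"lug",proj(c+ex*sx*.006+ey*sy*.021+[0,0,.092],s))
E
```

```text
170 272 296 | 172 272 295 | 174 265 301 | 176 264 301 | 178 264 301 | 180 264 301 | 182 263 291 | 184 279 288 | 186 279 288 | 188 279 288 | 190 279 288 | 192 279 288 | 194 279 288 | 196 279 288 | 198 280 288 | Traceback (most recent call last):
  File "<stdin>", line 12, in <module>
ValueError: max() iterable argument is empty
```

```bash
python3 - <<'E'
import cv2
t=cv2.imread("pics/w1.png")[135:215,230:340];cv2.imwrite("pics/w1c.png",cv2.resize(t,None,fx=6,fy=6,interpolation=cv2.INTER_CUBIC))
E
```

```text
(no output)
```

View pics/w1c.png

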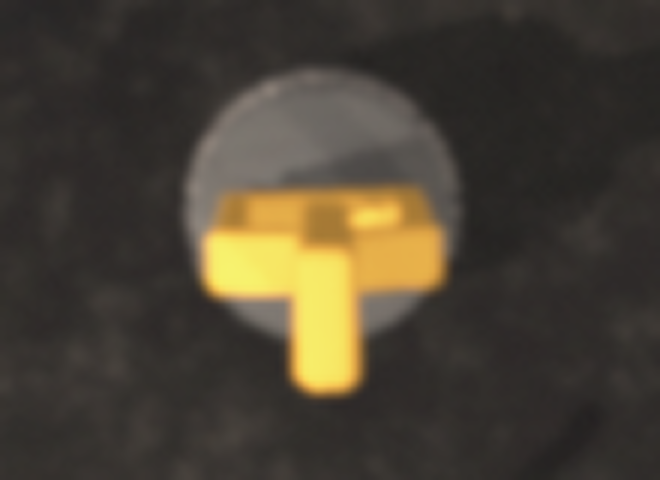

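```bash
python3 - <<'E'
from h import *
import json,cv2
from scipy.optimize import least_squares
s={k:np.array(v) for k,v in json.load(open("s1.json")).items()}
np.set_printoptions(precision=4,suppress=True)
P=lambda x,y:(230+x/6,135+y/6)
# local pts (x,y,z) -> pixel; tool x ~ -weight x, image up = tool+x = weight -x; image right= tool y= weight +y?
Rt=R.from_quat(s["eef_rot"]).as_matrix();print("tooly",Rt[:,1])
obs=[((-.012,-1*.005,.134),(299,247)),((-.012,.005,.134),(357,247)),((.012,-.005,.134),(291,393)),((.012,.005,.134),(362,393)),
((.006,-.021,.092),(203,232)),((.006,.021,.092),(445,228))]
def f(p,full=False):
    a=p[2];ex=np.array([np.cos(a),np.sin(a),0]);ey=np.array([-ex[1],ex[0],0]);sg=np.sign(Rt[:,1]@ey)
    out=[]
    for (x,y,z),q in obs: out.append(proj(np.array([p[0],p[1],0])+ex*x+ey*sg*y+[0,0,z],s)-P(*q))
    return np.ravel(out)
for o in (obs,):
    q=least_squares(f,[.43,-.037,np.radians(-11)]);print(q.x[:2],np.degrees(q.x[2]),f(q.x).reshape(-1,2))
m,e=proj(np.array([.436,-.306,.005]),s),0;print("pad pred",m,"pad meas",onz("wrist",114,208,.005,s))
print("cyl",onz("wrist",230+325/6,135+205/6,.036,s))
E
```

```text
tooly [ 0.1929  0.9812 -0.0001]
[ 0.426  -0.0315] -10.850647597987512 [[-0.6346 -3.7704]
 [ 0.2056 -3.8113]
 [ 0.8519 -3.7024]
 [-0.6613 -3.7463]
 [ 1.055   8.2487]
 [-0.7805  8.7584]]
pad pred [109.5445 208.4611] pad meas [ 0.4369 -0.2976  0.005 ]
cyl [ 0.4275 -0.0313  0.036 ]
```

```bash
python3 - <<'E'
from h import *
import json
from scipy.optimize import least_squares
s={k:np.array(v) for k,v in json.load(open("s1.json")).items()}
np.set_printoptions(precision=4,suppress=True)
P=lambda x,y:(230+x/6,135+y/6)
obs=[((-.012,-1*.005,.134),(299,247)),((-.012,.005,.134),(357,247)),((.012,-.005,.134),(291,393)),((.012,.005,.134),(362,393)),
((-.006,-.021,.092),(203,232)),((-.006,.021,.092),(445,228)),((.006,-.021,.092),(205,297)),((.006,.021,.092),(443,290))]
def f(p):
    a=p[2];ex=np.array([np.cos(a),np.sin(a),0]);ey=np.array([-ex[1],ex[0],0])
    return np.ravel([proj(np.array([p[0],p[1],0])+ex*x+ey*y+[0,0,z],s)-P(*q) for (x,y,z),q in obs])
q=least_squares(f,[.43,-.037,np.radians(-11)]);print(q.x[:2],np.degrees(q.x[2]),f(q.x).reshape(-1,2))
Rt=R.from_quat(s["eef_rot"]).as_matrix();d=np.r_[q.x[:2],.114-.0187]-s["ee_pos"];print(Rt.T@d/.03)
E
```

```text
[ 0.4291 -0.0321] -10.361110050427127 [[-0.7569 -0.4839]
 [ 0.0602 -0.6133]
 [ 0.9435 -0.5261]
 [-0.5971 -0.6553]
 [ 0.8514  0.4336]
 [-0.7742  0.6211]
 [ 0.7881  0.3897]
 [-0.4615  1.0779]]
[0.1718 0.1251 6.0372]
```

```bash
python3 -m crank '[[[0.17,0.1,0.5],-0.09],[[0,0,0.9],0],[[0,0,0.9],0],[[0,0,0.9],0],[[0,0,0.6],0],[[0,0,0.2],0],[[0,0,0],0],[[0,0,0],0]]'
python3 - <<'E'
from h import *
import cv2,json
s=sensors.read_state();json.dump({k:np.array(v).tolist() for k,v in s.items()},open("s2.json","w"))
im=vision.camera("wrist")[...,::-1];cv2.imwrite("pics/w2.png",im)
p=proj(np.array([.429,-.032,.134]),s);print(p)
h=cv2.cvtColor(im,cv2.COLOR_BGR2HSV);y=((h[...,0]>18)&(h[...,0]<32)&(h[...,1]>140)&(h[...,2]>90))
for v in range(int(p[1])-45,int(p[1])+45,3):
    u=np.where(y[v,200:360])[0]+200
    if len(u): print(v,u.min(),u.max(),onz("wrist",u.mean(),v,.134,s)[:2]@[.182,.983],onz("wrist",u.mean(),v,.092,s)[:2]@[.182,.983])
print("tcp y'",s["ee_pos"][:2]@np.array([.182,.983]))
E
```

```text
time: 6.15
ee_pos: [0.4294, -0.0328, 0.1571]
eef_rot: [0.09, 0.996, -0.0, 0.001]
ft_force: [0.3, 0.1, 0.5]
width: 0.0867
grip_force: 0.0
[281.26687586 238.61724049]
196 265 289 0.04403297191447655 0.04347406037971786
199 265 298 0.046690423179214895 0.04673259959817796
202 265 299 0.04740199571442256 0.04760512247132333
205 265 299 0.047270308484823935 0.047443648954231483
208 253 307 0.03983348070776703 0.03832468775482095
211 253 308 0.04591608256667487 0.04578311115867631
214 253 307 0.04753029425137427 0.04776244080858712
217 253 307 0.04835186320875482 0.04876984015540356
220 253 301 0.042955786878682525 0.042153227244883774
223 283 286 0.04854679395715236 0.04900886222025399
226 276 287 0.046740405280939284 0.04679388713366397
229 276 286 0.04644231588839747 0.046428373007744494
232 276 287 0.046752064129399425 0.04680818309289889
235 274 287 0.046146247705921725 0.04606533726867501
238 273 287 0.04584328136258744 0.045693843076202806
241 273 287 0.045846167889886325 0.045697382506081866
244 273 287 0.04584903937532188 0.045700903491783906
247 273 287 0.045851896144183626 0.04570440643217556
250 273 287 0.04585473851927447 0.045707891723074386
253 274 287 0.04616996031957562 0.04609441342995356
tcp y' 0.04590079397694727
```

Tab and tool are aligned to within 1 mm, so I'll descend and grasp.

```bash
python3 -m crank '[[[0,0,0.7],0],[[0,0,0.7],0],[[0,0,0.5],0],[[0,0,0.16],0],[[0,0,0],0]]'
python3 -m crank '[[[0,0,0],0],[[0,0,0],0],[[0,0,0],0],[[0,0,0],0],[[0,0,0],0],[[0,0,0],0],[[0,0,0],0],[[0,0,0],0]]' 0 35
python3 -m crank '[[[0,0,-0.3],0],[[0,0,-0.7],0],[[0,0,-1],0],[[0,0,-1],0],[[0,0,-1],0],[[0,0,-1],0],[[0,0,0],0],[[0,0,0],0]]'
```

```text
time: 6.82
ee_pos: [0.4293, -0.0328, 0.095]
eef_rot: [0.09, 0.996, 0.0, 0.0]
ft_force: [-0.2, 0.4, -0.6]
width: 0.0874
grip_force: 0.0
time: 7.82
ee_pos: [0.4291, -0.0328, 0.0947]
eef_rot: [0.09, 0.996, -0.0, -0.0]
ft_force: [-0.3, 0.1, 0.7]
width: 0.0151
grip_force: 0.0
time: 8.82
ee_pos: [0.4282, -0.0328, 0.2432]
eef_rot: [0.09, 0.996, 0.0, -0.001]
ft_force: [0.2, 0.3, -8.4]
width: 0.0097
grip_force: 35.0
```

Grasped; the load reads about 8.4 N, so roughly 0.85 kg. Next I'll move to a spot in front of the hook tip.

```bash
python3 -m crank '[[[-0.1,-0.3,-0.1],0],[[-0.22,-0.6,-0.1],0],[[-0.22,-0.7,-0.1],0],[[-0.22,-0.7,-0.1],0],[[-0.22,-0.7,0],0],[[-0.22,-0.7,0],0],[[-0.22,-0.7,0],0],[[-0.22,-0.7,0],0],[[-0.22,-0.7,0],0],[[-0.22,-0.5,0],0],[[-0.2,-0.3,0],0],[[0,-0.1,0],0]]'
python3 -m crank '[[[0,0,0],0],[[0,0,0],0],[[0,0,0],0],[[0,0,0],0]]'
python3 - <<'E'
from h import *
import cv2,json
s=sensors.read_state();json.dump({k:np.array(v).tolist() for k,v in s.items()},open("s3.json","w"))
w=vision.camera("wrist")[...,::-1];sc=vision.camera("scene")[...,::-1];cv2.imwrite("pics/w3.png",w);cv2.imwrite("pics/s3.png",sc)
for n,p in dict(sad=[.545,-.256,.215],tip=[.5155,-.251,.231]).items(): print(n,proj(np.array(p),s))
a=cv2.resize(w[130:300,170:400],None,fx=3.4,fy=3.4,interpolation=cv2.INTER_CUBIC);cv2.imwrite("pics/w3c.png",a)
b=cv2.resize(sc[90:230,280:420],None,fx=4.2,fy=4.2,interpolation=cv2.INTER_CUBIC);cv2.imwrite("pics/s3c.png",b)
E
```

```text
time: 10.32
ee_pos: [0.4607, -0.243, 0.2566]
eef_rot: [0.09, 0.996, 0.0, -0.0]
ft_force: [-0.5, 0.2, -8.9]
width: 0.0094
grip_force: 35.0
time: 10.82
ee_pos: [0.4603, -0.2426, 0.2568]
eef_rot: [0.09, 0.996, -0.0, 0.0]
ft_force: [-0.2, 0.3, -7.5]
width: 0.0097
grip_force: 35.0
sad [282.9146753  331.25917203]
tip [282.58790611 311.95126487]
```

View pics/w3c.png

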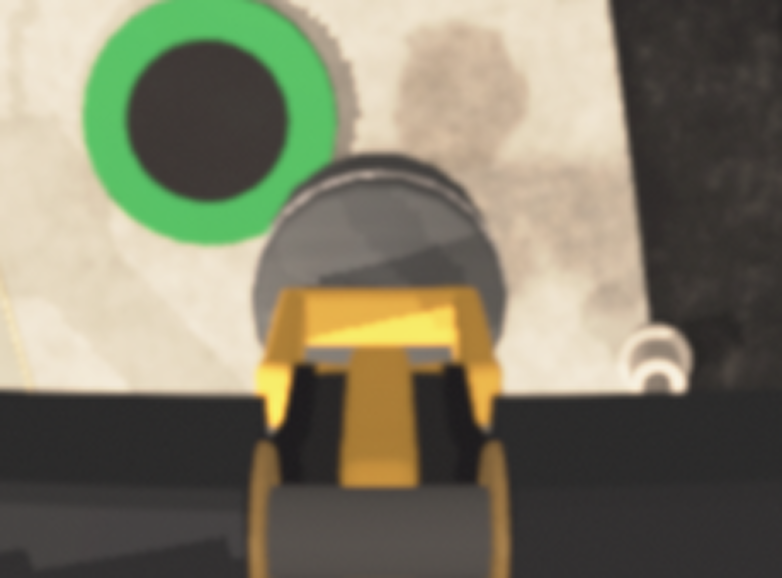

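View pics/s3c.png

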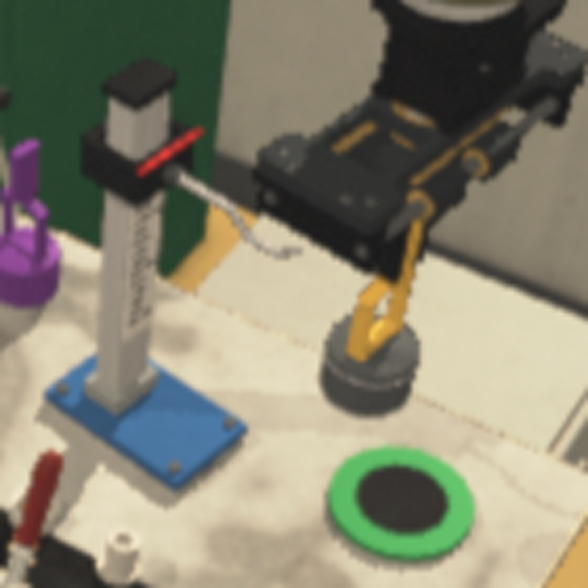

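```bash
python3 - <<'E'
from h import *
import json
s={k:np.array(v) for k,v in json.load(open("s3.json")).items()}
np.set_printoptions(precision=4,suppress=True)
m=vision.camera_model("scene");f=210/np.tan(np.radians(m["vertical_fov"]/2))
def ps(n,p):
    m=vision.camera_model(n);f=210/np.tan(np.radians(m["vertical_fov"]/2))
    c=m["camera_from_world"]@np.r_[p,1];return np.array([m["cx"],m["cy"]])+f*c[:2]/c[2]
crop=lambda q:(q-[280,90])*4.2
tc=lambda q:(q-[250,130])*3.3
e=s["ee_pos"]
print("cyltop pred",crop(ps("scene",[e[0],e[1],e[2]-.0953+.036])),"bottom",crop(ps("scene",[e[0],e[1],e[2]-.0953])))
th=np.radians(-10.);xs=np.array([np.cos(th),np.sin(th),0])
sad=np.array([.545,-.256,.215])
for n,d,z in [("tip",-.03,.016-.003),("b1",-.013,0),("sad",0,0),("b2",.013,0),("arm",.025,.012),("carr",.077,.012)]:
    p=sad+xs*d+[0,0,z];print(n,p,"scene",crop(ps("scene",p)),"topcrop",tc(ps("top",p)))
for c,z in (("base",.012),):
  for a,b in((-.085,.04),(-.085,-.04),(.045,.04)):
    ys=np.array([-xs[1],xs[0],0]);p=sad+xs*(.1+a)+ys*b;p[2]=z;print("base",crop(ps("scene",p)),tc(ps("top",p)))
p=np.array([170+208/3.4,130+120/3.4]);print("pad wrist",onz("wrist",*p,.005,s)); q=onz("wrist",*p,.005,s)
print("pad pred scene",crop(ps("scene",q)),"top",tc(ps("top",q)))
E
```

```text
cyltop pred [371.6544 339.5756] bottom [362.3214 382.0618]
tip [ 0.5155 -0.2508  0.228 ] scene [302.0386 257.4582] topcrop [398.5671 346.5393]
b1 [ 0.5322 -0.2537  0.215 ] scene [276.9938 260.3546] topcrop [398.081  324.6851]
sad [ 0.545 -0.256  0.215] scene [260.1716 250.1881] topcrop [400.3217 305.7823]
b2 [ 0.5578 -0.2583  0.215 ] scene [243.5403 240.1371] topcrop [402.5533 286.9566]
arm [ 0.5696 -0.2603  0.227 ] scene [230.213  215.8512] topcrop [407.8415 266.0726]
carr [ 0.6208 -0.2694  0.227 ] scene [165.6113 177.1711] topcrop [416.7106 191.0573]
base [174.2748 490.5486] [306.831  325.4171]
base [248.8135 429.2543] [407.505  340.1215]
base [ 38.3755 394.4497] [327.0079 168.2672]
pad wrist [ 0.4387 -0.3041  0.005 ]
pad pred scene [397.0629 500.0184] top [422.5439 485.3468]
```

The wrist view shows the pad at about (0.438, -0.304), and the scene view shows the weight upright and in line with the hook tip at crop (298,250). I'll thread the eye over the hook by moving 87 mm along tool -x.

```bash
python3 -m crank '[[[-0.2,0,0],0],[[-0.3,0,0],0],[[-0.3,0,0],0],[[-0.3,0,0],0],[[-0.3,0,0],0],[[-0.3,0,0],0],[[-0.2,0,0],0],[[0,0,0],0],[[0,0,0],0]]'
python3 -m crank '[[[-0.2,0,0],0],[[-0.2,0,0],0],[[-0.2,0,0],0],[[-0.2,0,0],0],[[-0.2,0,0],0],[[0,0,0],0],[[0,0,0],0],[[0,0,0],0]]'
python3 - <<'E'
from h import *
import cv2
sc=vision.camera("scene")[...,::-1];cv2.imwrite("pics/s4.png",sc)
a=cv2.resize(sc[90:210,280:400],None,fx=4.9,fy=4.9,interpolation=cv2.INTER_CUBIC);cv2.imwrite("pics/s4c.png",a)
E
```

```text
time: 12.05
ee_pos: [0.5162, -0.2531, 0.2567]
eef_rot: [0.09, 0.996, -0.0, -0.0]
ft_force: [0.8, 0.5, -7.1]
width: 0.0096
grip_force: 35.0
time: 13.05
ee_pos: [0.5458, -0.2585, 0.2568]
eef_rot: [0.09, 0.996, -0.0, 0.0]
ft_force: [-1.0, 0.1, -7.7]
width: 0.0098
grip_force: 35.0
```

View pics/s4c.png

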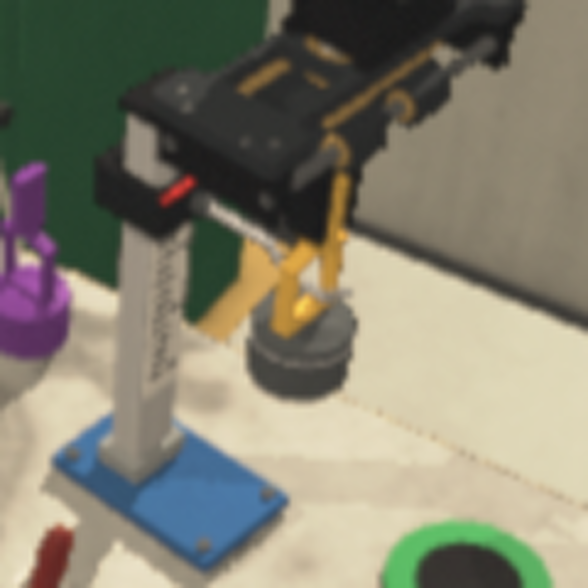

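The eye is threaded, with the tip visible past the lug at crop (340,295). Now I'll lower slowly.

```bash
python3 -m crank '[[[0,0,0.1],0],[[0,0,0.15],0],[[0,0,0.15],0],[[0,0,0.15],0],[[0,0,0.1],0],[[0,0,0.05],0],[[0,0,0.05],0],[[0,0,0.05],0],[[0,0,0.05],0],[[0,0,0.05],0],[[0,0,0.05],0],[[0,0,0.05],0]]'
python3 -m crank '[[[0,0,0.08],0],[[0,0,0.1],0],[[0,0,0.12],0],[[0,0,0.12],0],[[0,0,0.12],0],[[0,0,0.12],0],[[0,0,0.12],0],[[0,0,0.12],0],[[0,0,0.1],0],[[0,0,0.05],0],[[0,0,0],0],[[0,0,0],0]]'
```

```text
time: 14.6
ee_pos: [0.546, -0.2585, 0.2267]
eef_rot: [0.09, 0.996, -0.0, 0.0]
ft_force: [0.6, 0.2, -8.1]
width: 0.0098
grip_force: 35.0
time: 16.1
ee_pos: [0.546, -0.2585, 0.1954]
eef_rot: [0.09, 0.996, -0.0, 0.0]
ft_force: [0.9, -0.4, -4.1]
width: 0.0098
grip_force: 35.0
```

```bash
python3 -m crank '[[[0,0,0.05],0],[[0,0,0.1],0],[[0,0,0.12],0],[[0,0,0.12],0],[[0,0,0.12],0],[[0,0,0.12],0],[[0,0,0.12],0],[[0,0,0.1],0],[[0,0,0.06],0],[[0,0,0.02],0],[[0,0,0],0],[[0,0,0],0]]'
python3 - <<'E'
from h import *
for i in range(6): vision.camera("top");print(np.round(sensors.read_state()["ft_force"],2))
E
```

```text
time: 17.6
ee_pos: [0.546, -0.2585, 0.1675]
eef_rot: [0.09, 0.996, -0.0, 0.0]
ft_force: [0.4, 0.3, -1.9]
width: 0.0095
grip_force: 35.0
[ 0.77  0.23 -1.24]
[ 0.85  0.24 -1.21]
[ 1.33 -0.36 -2.51]
[ 1.52 -0.21 -2.29]
[ 1.08  0.51 -1.82]
[ 0.82 -0.02 -2.44]
```

```bash
python3 -m crank '[[[0,0,0.05],0],[[0,0,0.1],0],[[0,0,0.1],0],[[0,0,0.1],0],[[0,0,0.1],0],[[0,0,0.07],0],[[0,0,0.03],0],[[0,0,0],0],[[0,0,0],0]]'
python3 - <<'E'
from h import *
a=[]
for i in range(20): vision.camera("top");a.append(sensors.read_state()["ft_force"])
print(np.mean(a,0),np.std(a,0)/20**.5)
E
```

```text
time: 19.02
ee_pos: [0.5459, -0.2585, 0.151]
eef_rot: [0.09, 0.996, -0.0, 0.0]
ft_force: [0.4, -0.3, -0.8]
width: 0.0098
grip_force: 35.0
[ 0.87887132  0.08866107 -0.24240544] [0.10869754 0.10610965 0.1320443 ]
```

```bash
python3 -m crank '[[[-0.05,0,0.02],0],[[-0.05,0,0.03],0],[[0,0,0.02],0],[[0,0,0],0],[[0,0,0],0]]'
python3 - <<'E'
from h import *
a=[]
for i in range(20): vision.camera("top");a.append(sensors.read_state()["ft_force"])
print(np.mean(a,0),np.std(a,0)/20**.5)
E
```

```text
time: 20.65
ee_pos: [0.5482, -0.2596, 0.1486]
eef_rot: [0.09, 0.996, -0.0, -0.001]
ft_force: [-5.0, -2.6, 0.9]
width: 0.0095
grip_force: 35.0
[-5.14829819 -2.21663061 -0.22688805] [0.13355484 0.07494499 0.09772923]
```

```bash
python3 - <<'E'
from h import *
s=sensors.read_state();print(s["torque"],s["ft_force"],s["ee_pos"])
E
python3 -m crank '[[[0.05,0,0],0],[[0.05,0,0],0],[[0,0,0],0],[[0,0,0],0]]'
python3 - <<'E'
from h import *
import cv2
a=[];t=[]
for i in range(16): vision.camera("top");s=sensors.read_state();a.append(s["ft_force"]);t.append(s["torque"])
print(np.mean(a,0),np.mean(t,0),s["ee_pos"])
sc=vision.camera("scene")[...,::-1];tp=vision.camera("top")[...,::-1]
A=cv2.resize(sc[95:215,275:395],None,fx=5,fy=5,interpolation=cv2.INTER_CUBIC)[:600,:400]
A=cv2.resize(sc[105:225,285:365],(400,600),interpolation=cv2.INTER_CUBIC);B=cv2.resize(tp[150:270,320:400],(400,600),interpolation=cv2.INTER_CUBIC)
cv2.imwrite("pics/c5.png",np.hstack([A,B]))
E
```

```text
[-0.5090722   1.14050629  0.02590972] [-5.79369404 -2.43325074  0.6818081 ] [ 0.54820789 -0.25960746  0.14856005]
time: 22.15
ee_pos: [0.5472, -0.2588, 0.1495]
eef_rot: [0.09, 0.996, -0.0, 0.002]
ft_force: [3.7, -3.7, -0.6]
width: 0.0097
grip_force: 35.0
[ 3.66008085 -4.0356898   0.04705069] [-0.9644411  -1.06726105  0.01369122] [ 0.54714916 -0.25879438  0.14945737]
```

View pics/c5.png

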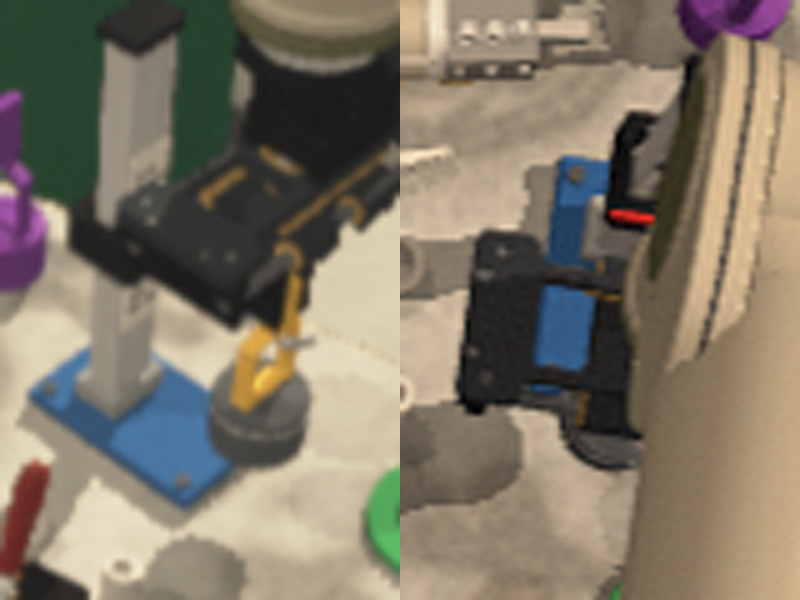

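```bash
python3 -m crank '[[[-0.025,-0.03,0],0],[[0,0,0],0],[[0,0,0],0],[[0,0,0],0]]'
python3 - <<'E'
from h import *
a=[]
for i in range(12): vision.camera("top");s=sensors.read_state();a.append(s["ft_force"])
print(np.mean(a,0),s["ee_pos"],s["time"])
E
```

```text
time: 23.55
ee_pos: [0.5467, -0.2593, 0.1489]
eef_rot: [0.09, 0.996, -0.0, 0.0]
ft_force: [4.3, -1.6, -0.7]
width: 0.0099
grip_force: 35.0
[ 3.83778564 -1.27255108 -0.0111904 ] [ 0.54651104 -0.2594561   0.14877485] 24.15
```

```bash
python3 -m crank '[[[-0.03,-0.012,0],0],[[0,0,0],0],[[0,0,0],0],[[0,0,0],0]]'
python3 - <<'E'
from h import *
a=[]
for i in range(12): vision.camera("top");s=sensors.read_state();a.append(s["ft_force"])
print(np.mean(a,0),s["ee_pos"],s["time"])
E
```

```text
time: 24.65
ee_pos: [0.5468, -0.2597, 0.1484]
eef_rot: [0.09, 0.996, 0.0, -0.001]
ft_force: [-2.1, 2.4, 0.2]
width: 0.0099
grip_force: 35.0
[-3.29885746  2.38254542  0.01535671] [ 0.54703969 -0.26007703  0.14863041] 25.25
```

```bash
python3 -m crank '[[[0.014,0.008,0],0],[[0,0,0],0],[[0,0,0],0]]'
python3 -m crank '[[[0,0,0],0],[[0,0,0],0],[[0,0,0],0],[[0,0,0],0],[[0,0,0],0],[[0,0,0],0],[[0,0,0],0],[[0,0,0],0]]' 0.5
python3 - <<'E'
from h import *
import cv2
a=[]
def red(im):
    b=im[100:215,280:345];h=cv2.cvtColor(b,cv2.COLOR_BGR2HSV);m=((h[...,0]>18)&(h[...,0]<32)&(h[...,1]>140)&(h[...,2]>90));k=np.argwhere(m);return k.mean(0)+[100,280]
for i in range(12):
    im=vision.camera("scene")[...,::-1];a.append(red(im))
print(np.round(a,2).tolist())
s=sensors.read_state();print(s["ee_pos"],s["ft_force"],s["width"],s["time"]);cv2.imwrite("pics/h1.png",im)
E
```

```text
time: 25.62
ee_pos: [0.547, -0.26, 0.1489]
eef_rot: [0.09, 0.996, -0.0, 0.0]
ft_force: [-2.9, 0.8, -0.4]
width: 0.0096
grip_force: 35.0
time: 26.62
ee_pos: [0.5469, -0.2597, 0.1488]
eef_rot: [0.09, 0.996, -0.0, 0.0]
ft_force: [1.4, 0.5, -0.1]
width: 0.0434
grip_force: 0.0
[[172.19, 338.21], [172.8, 338.28], [172.2, 338.16], [172.29, 338.2], [172.36, 338.3], [172.65, 338.23], [172.59, 338.23], [172.03, 338.24], [172.49, 338.26], [172.2, 338.23], [172.49, 338.22], [172.25, 338.11]]
[ 0.54691182 -0.25969866  0.14872595] [0.06756544 0.59341225 0.52647153] 0.043467906634619594 27.225
```

```bash
python3 -m crank '[[[0,0,0],0],[[0,0,0],0],[[0,0,0],0],[[0,0,0],0],[[0,0,0],0],[[0,0,0],0],[[0,0,0],0],[[0,0,0],0],[[0,0,0],0],[[0,0,0],0],[[0,0,0],0],[[0,0,0],0]]'
python3 - <<'E'
from h import *
import cv2
def prof(im):
    h=cv2.cvtColor(im,cv2.COLOR_BGR2HSV);y=((h[...,0]>15)&(h[...,0]<32)&(h[...,1]>140)&(h[...,2]>60))
    for v in (205,215,225,235,240,245,250,255,262,270):
        u=np.where(y[v,200:360])[0]+200
        print(v,(u.min(),u.max(),len(u)) if len(u) else None,end=' ')
    print()
prof(cv2.imread("pics/w3.png"))
for i in range(3):
    im=vision.camera("wrist")[...,::-1].copy();prof(im)
cv2.imwrite("pics/w6.png",im)
b=[]
for i in range(8):
    im=vision.camera("scene")[...,::-1][100:215,280:345];h=cv2.cvtColor(im,cv2.COLOR_BGR2HSV);m=((h[...,0]>18)&(h[...,0]<32)&(h[...,1]>140)&(h[...,2]>90));b.append(np.argwhere(m).mean(0)+[100,280])
print(np.mean(b,0),np.std(b,0),sensors.read_state()["time"])
E
```

```text
time: 28.72
ee_pos: [0.5469, -0.2597, 0.1488]
eef_rot: [0.09, 0.996, -0.0, 0.0]
ft_force: [0.1, 0.2, 0.4]
width: 0.0432
grip_force: 0.0
205 None 215 (np.int64(255), np.int64(308), 54) 225 (np.int64(251), np.int64(312), 62) 235 (np.int64(248), np.int64(314), 37) 240 (np.int64(247), np.int64(316), 40) 245 (np.int64(246), np.int64(316), 39) 250 (np.int64(248), np.int64(314), 34) 255 (np.int64(251), np.int64(291), 23) 262 (np.int64(270), np.int64(292), 23) 270 (np.int64(270), np.int64(292), 23) 
205 None 215 (np.int64(253), np.int64(309), 44) 225 (np.int64(250), np.int64(311), 51) 235 (np.int64(247), np.int64(313), 41) 240 (np.int64(253), np.int64(315), 63) 245 (np.int64(257), np.int64(315), 59) 250 (np.int64(257), np.int64(315), 59) 255 (np.int64(270), np.int64(290), 21) 262 (np.int64(271), np.int64(289), 19) 270 (np.int64(271), np.int64(290), 20) 
205 None 215 (np.int64(253), np.int64(309), 44) 225 (np.int64(250), np.int64(311), 51) 235 (np.int64(247), np.int64(313), 41) 240 (np.int64(253), np.int64(315), 63) 245 (np.int64(257), np.int64(315), 59) 250 (np.int64(258), np.int64(315), 58) 255 (np.int64(270), np.int64(290), 21) 262 (np.int64(271), np.int64(289), 19) 270 (np.int64(271), np.int64(290), 20) 
205 None 215 (np.int64(253), np.int64(309), 44) 225 (np.int64(250), np.int64(311), 51) 235 (np.int64(247), np.int64(313), 41) 240 (np.int64(253), np.int64(315), 63) 245 (np.int64(257), np.int64(315), 59) 250 (np.int64(258), np.int64(315), 58) 255 (np.int64(270), np.int64(290), 21) 262 (np.int64(271), np.int64(289), 19) 270 (np.int64(271), np.int64(290), 20) 
[172.27315407 338.21307994] [0.22034544 0.05306413] 29.275
```

Settled: the wrist frames are identical and there is no drift in the scene view. I'll regrip and ease it up.

```bash
python3 -m crank '[[[0,0,0],0],[[0,0,0],0],[[0,0,0],0],[[0,0,0],0],[[0,0,0],0],[[0,0,0],0],[[0,0,0],0],[[0,0,0],0],[[0,0,0],0]]' 0 35
python3 -m crank '[[[0,0,-0.03],0],[[0,0,-0.06],0],[[0,0,-0.1],0],[[0,0,-0.12],0],[[0,0,-0.13],0],[[0,0,-0.13],0],[[0,0,-0.13],0],[[0,0,-0.13],0],[[0,0,-0.13],0],[[0,0,-0.13],0],[[0,0,-0.13],0],[[0,0,-0.13],0]]'
python3 -m crank '[[[0,0,-0.13],0],[[0,0,-0.13],0],[[0,0,-0.13],0],[[0,0,-0.13],0],[[0,0,-0.13],0],[[0,0,-0.13],0],[[0,0,-0.12],0],[[0,0,-0.1],0],[[0,0,-0.07],0],[[0,0,-0.05],0],[[0,0,-0.05],0],[[0,0,-0.05],0]]'
```

```text
time: 30.4
ee_pos: [0.5469, -0.2597, 0.1488]
eef_rot: [0.09, 0.996, -0.0, 0.0]
ft_force: [0.1, -0.7, -0.8]
width: 0.0095
grip_force: 35.0
time: 31.9
ee_pos: [0.5469, -0.2597, 0.1894]
eef_rot: [0.09, 0.996, -0.0, -0.0]
ft_force: [1.1, -1.0, -3.6]
width: 0.0098
grip_force: 35.0
time: 33.4
ee_pos: [0.5468, -0.2596, 0.2258]
eef_rot: [0.09, 0.996, 0.0, -0.0]
ft_force: [0.9, -0.1, -7.1]
width: 0.0099
grip_force: 35.0
```

```bash
python3 -m crank '[[[0,0,-0.06],0],[[0,0,-0.06],0],[[0,0,-0.06],0],[[0,0,-0.06],0],[[0,0,-0.06],0],[[0,0,-0.06],0],[[0,0,-0.06],0],[[0,0,-0.06],0],[[0,0,-0.06],0],[[0,0,-0.06],0],[[0,0,-0.06],0]]'
python3 -m crank '[[[0,0,-0.1],0],[[0,0,-0.15],0],[[0,0,-0.15],0],[[0,0,-0.1],0],[[0,0,-0.05],0],[[0,0,0],0],[[0,0,0],0]]'
```

```text
time: 34.78
ee_pos: [0.547, -0.2597, 0.2458]
eef_rot: [0.09, 0.996, -0.0, 0.0]
ft_force: [0.3, -0.6, -8.7]
width: 0.0093
grip_force: 35.0
time: 35.65
ee_pos: [0.5469, -0.2597, 0.262]
eef_rot: [0.09, 0.996, 0.0, -0.0]
ft_force: [-0.3, 0.1, -7.8]
width: 0.0103
grip_force: 35.0
```

```bash
python3 -m crank '[[[0.1,0,0],0],[[0.2,0,0],0],[[0.2,0,0],0],[[0.2,0,0],0],[[0.2,0,0],0],[[0.2,0,0],0],[[0.2,0,0],0],[[0.2,0,0],0]]'
python3 -m crank '[[[0.3,0,0],0],[[0.4,0,0],0],[[0.4,0,0],0],[[0.4,0,0],0],[[0.3,0,0],0],[[0.1,0,0],0],[[0,0,0],0],[[0,0,0],0]]'
cat > pad.py <<'E'
from h import *
import cv2
s=sensors.read_state();im=vision.camera("wrist")[...,::-1].copy();cv2.imwrite("pics/w7.png",im)
h=cv2.cvtColor(im,cv2.COLOR_BGR2HSV);g=((h[...,0]>50)&(h[...,0]<80)&(h[...,1]>110)&(h[...,2]>80)).astype(np.uint8)
c=max(cv2.findContours(g,cv2.RETR_EXTERNAL,cv2.CHAIN_APPROX_NONE)[0],key=cv2.contourArea)[:,0]
P=np.array([onz("wrist",u,v,.005,s)[:2] for u,v in c])
from scipy.optimize import least_squares
q=least_squares(lambda p:np.hypot(*(P-p[:2]).T)-.05,[.438,-.304],loss="soft_l1",f_scale=.001)
print("pad",q.x,len(P),np.median(abs(q.fun)), "tcp",s["ee_pos"])
Rt=R.from_quat(s["eef_rot"]).as_matrix();print("units",Rt.T@(np.r_[q.x,.1]-s["ee_pos"])/.03, s["time"])
E
python3 pad.py
```

```text
time: 36.65
ee_pos: [0.5023, -0.2515, 0.2622]
eef_rot: [0.09, 0.996, -0.0, 0.0]
ft_force: [-0.7, -0.3, -7.6]
width: 0.0098
grip_force: 35.0
time: 37.65
ee_pos: [0.4469, -0.2413, 0.2621]
eef_rot: [0.09, 0.996, 0.0, 0.0]
ft_force: [-0.8, 0.3, -7.5]
width: 0.0096
grip_force: 35.0
pad [ 0.43959437 -0.3030431 ] 317 0.00474424302653529 tcp [ 0.44689634 -0.24129588  0.26213106]
units [-0.12819214 -2.06909924  5.40418285] 37.65
```

```bash
python3 -m crank '[[[-0.02,-0.15,0],0],[[-0.02,-0.3,0],0],[[-0.02,-0.4,0.1],0],[[-0.02,-0.4,0.3],0],[[-0.02,-0.4,0.5],0],[[-0.02,-0.3,0.6],0],[[0,-0.12,0.6],0],[[0,0,0.6],0],[[0,0,0.5],0],[[0,0,0.4],0],[[0,0,0.3],0],[[0,0,0.1],0]]'
python3 -m crank '[[[0,0,0],0],[[0,0,0],0],[[0,0,0],0]]'
python3 pad.py; python3 - <<'E'
import cv2
a=cv2.imread("pics/w7.png")[120:290,180:400];cv2.imwrite("pics/w7c.png",cv2.resize(a,None,fx=3.5,fy=3.5,interpolation=cv2.INTER_CUBIC))
E
```

```text
time: 39.2
ee_pos: [0.4389, -0.303, 0.1417]
eef_rot: [0.09, 0.996, 0.0, -0.0]
ft_force: [0.8, -0.2, -7.9]
width: 0.0097
grip_force: 35.0
time: 39.58
ee_pos: [0.4392, -0.3032, 0.1426]
eef_rot: [0.09, 0.996, -0.0, 0.0]
ft_force: [0.2, -0.4, -7.3]
width: 0.0095
grip_force: 35.0
pad [ 0.44145863 -0.30540006] 356 0.003070885193904936 tcp [ 0.43922208 -0.30323823  0.14257396]
units [-0.08522685 -0.05697861  1.4192166 ] 39.575
```

View pics/w7c.png

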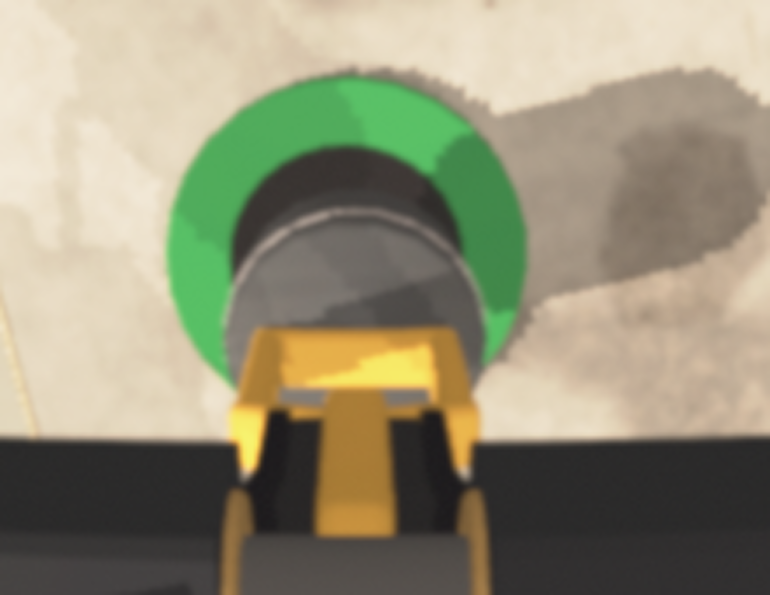

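```bash
python3 - <<'E'
from h import *
from scipy.optimize import least_squares
s=sensors.read_state();Rt=R.from_quat(s["eef_rot"]).as_matrix()
def fit(pts,r,z):
    P=np.array([onz("wrist",180+x/3.5,120+y/3.5,z,s)[:2] for x,y in pts])
    q=least_squares(lambda p:np.hypot(*(P-p).T)-r,P.mean(0)+[.02,0]);print(q.x,np.round(q.fun*1000,1));return q.x
pad=fit([(167,250),(527,240),(347,76),(222,128),(180,320),(455,112)],.05,.005)
blk=fit([(232,250),(463,240),(347,146),(262,178),(430,178)],.032,.005)
for off in(.0953,.103):
    cyl=fit([(226,330),(487,330),(356,208),(250,258),(462,258),(300,220)],.028,s["ee_pos"][2]-off+.036)
    print(off,"shift units",Rt.T@np.r_[(pad+blk)/2-cyl,0]/.03)
E
```

```text
[ 0.43936439 -0.30442295] [-0.4 -0.8  0.4 -0.3 -0.4 -0.2]
[ 0.43936595 -0.30457223] [-0.4 -0.  -0.3  0.5 -0. ]
[ 0.43732256 -0.30182558] [-1.1 -1.   0.2 -0.  -0.1  0.1]
0.0953 shift units [-8.29718601e-02 -7.53952046e-02  7.04295162e-05]
[ 0.43859684 -0.30203088] [-0.3 -0.2 -0.1  0.2  0.  -0. ]
0.103 shift units [-3.99574140e-02 -7.62894513e-02  4.78796003e-05]
```

The weight is about 2.5 mm off centre over the pad. I'll correct that and lower gently.

```bash
python3 -m crank '[[[-0.045,-0.076,0.1],0],[[0,0,0.2],0],[[0,0,0.2],0],[[0,0,0.2],0],[[0,0,0.15],0],[[0,0,0.05],0],[[0,0,0.03],0],[[0,0,0.03],0],[[0,0,0.03],0],[[0,0,0.03],0]]'
python3 -m crank '[[[0,0,0.03],0],[[0,0,0.03],0],[[0,0,0.03],0],[[0,0,0],0],[[0,0,0],0]]'
```

```text
time: 40.88
ee_pos: [0.4399, -0.3057, 0.1116]
eef_rot: [0.09, 0.996, -0.0, 0.0]
ft_force: [0.2, -0.6, -7.2]
width: 0.0099
grip_force: 35.0
time: 41.5
ee_pos: [0.44, -0.3056, 0.1089]
eef_rot: [0.09, 0.996, -0.0, 0.0]
ft_force: [0.7, -0.0, -7.6]
width: 0.0099
grip_force: 35.0
```

```bash
python3 -m crank '[[[0,0,0.03],0],[[0,0,0.03],0],[[0,0,0.03],0],[[0,0,0],0],[[0,0,0],0]]'
python3 -m crank '[[[0,0,0.03],0],[[0,0,0.03],0],[[0,0,0],0],[[0,0,0],0]]'
```

```text
time: 42.12
ee_pos: [0.4399, -0.3056, 0.1062]
eef_rot: [0.09, 0.996, -0.0, 0.0]
ft_force: [-0.1, -0.4, -7.8]
width: 0.0099
grip_force: 35.0
time: 42.62
ee_pos: [0.4402, -0.3058, 0.105]
eef_rot: [0.09, 0.996, -0.0, 0.0]
ft_force: [-2.8, 2.2, 6.2]
width: 0.0098
grip_force: 35.0
```

```bash
python3 -m crank '[[[0,0,-0.012],0],[[0,0,0],0],[[0,0,0],0]]'
python3 -m crank '[[[0,0,0],0],[[0,0,0],0],[[0,0,0],0],[[0,0,0],0],[[0,0,0],0],[[0,0,0],0],[[0,0,0],0],[[0,0,0],0]]' 0.6
python3 -m crank '[[[0,0,-0.3],0],[[0,0,-0.6],0],[[0,0,-1],0],[[0,0,-1],0],[[0,0,-1],0],[[0,0,-1],0],[[0,0,0],0],[[0,0,0],0]]'
python3 - <<'E'
from h import *
import cv2
from scipy.optimize import least_squares
s=sensors.read_state();im=vision.camera("wrist")[...,::-1].copy();cv2.imwrite("pics/w9.png",im)
h=cv2.cvtColor(im,cv2.COLOR_BGR2HSV)
y=((h[...,0]>18)&(h[...,0]<32)&(h[...,1]>140)&(h[...,2]>90));g=((h[...,0]>50)&(h[...,0]<80)&(h[...,1]>110)&(h[...,2]>80)).astype(np.uint8)
c=max(cv2.findContours(g,cv2.RETR_EXTERNAL,cv2.CHAIN_APPROX_NONE)[0],key=cv2.contourArea)[:,0]
P=np.array([onz("wrist",u,v,.005,s)[:2] for u,v in c]);q=least_squares(lambda p:np.hypot(*(P-p).T)-.05,[.44,-.305],loss="soft_l1",f_scale=.0005);print("pad",q.x,np.median(abs(q.fun)))
print("tabtop pred px",proj(np.r_[q.x,.139],s))
for v in range(150,260,6):
    u=np.where(y[v,220:340])[0]+220
    if len(u): print(v,u.min(),u.max(),len(u))
print(s["ft_force"],s["ee_pos"])
E
```

```text
time: 43.0
ee_pos: [0.4401, -0.3058, 0.1051]
eef_rot: [0.09, 0.996, -0.0, 0.0]
ft_force: [-2.7, 1.3, 5.9]
width: 0.0097
grip_force: 35.0
time: 44.0
ee_pos: [0.4399, -0.3056, 0.1047]
eef_rot: [0.09, 0.996, -0.0, 0.0]
ft_force: [-0.3, -0.1, -0.6]
width: 0.0522
grip_force: 0.0
time: 45.0
ee_pos: [0.4398, -0.3055, 0.252]
eef_rot: [0.09, 0.996, -0.0, 0.0]
ft_force: [0.1, 1.2, -0.9]
width: 0.0523
grip_force: 0.0
pad [ 0.44005106 -0.30476594] 0.004243096769410315
tabtop pred px [281.41252897 201.17051711]
180 269 294 17
186 263 300 29
192 260 301 41
198 276 285 10
204 276 286 11
210 278 285 8
[ 0.05381952  1.20899486 -0.89989721] [ 0.43978656 -0.30551877  0.2520183 ]
```

Standing upright on the pad and centred to about 1 mm: the tab is at (281,200), against a predicted (281,201). The gripper is clear, so I'll hand in.

```bash
python3 -c "
from bench import r
print(r.close_job())"
```

```text
the job is handed in; nothing more can be done
None
```

The counterweight (about 0.85 kg) was eased onto the hook, hung free until it settled, then eased off and set down upright within about 1 mm of the pad's centre. The job was handed in after about 45 s of the 72 s, and no verdict came back.

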